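# Hold a tenoned block home in the sprung tenon gauge

### The arm

A 6-joint arm with a two-finger parallel gripper is mounted at the origin on the work surface. World frame = base frame: x ahead of the robot, y to its left, z up, the work surface at z = 0. Lengths are in m, angles in rad, forces in N, time in s.
With the tool pointing down it reaches from about 0.275 to 0.975 m from the base axis. Payload 8.4 kg.
Tool frame: the origin (TCP) lies midway between the tips of the shut fingers; the grasp point (between the pads) lies 19 mm behind it; z points along the fingers, y is the line along which they close (so a half turn about z gives the same grasp; the last joint's range is limited). The gripper opens to 92 mm and grips with 3 to 60 N. Pads are 20 mm wide; open, the fingers measure 128 mm over their backs; the gripper's body (75 mm by 189 mm) begins 69 mm behind the grasp point.
Start: joints at [-0.002, 0.353, 1.633, -0, 1.155, -0.002], TCP at [0.625, -0, 0.215] pointing down, gripper open.
Joint ranges: [-2.63, 2.63], [-0.92, 2.1], [0.06, 2.66], [-1.3, 4.44], [0, 2.69], [-3.02, 3.02]. Speed limits (rad/s): [2.22, 2.22, 2.79, 3.14, 3.14, 3.14].

### API

Orientations are given as a unit quaternion [x, y, z, w].
In Python, from workcell import manip gives the robot as it stands.
- The arm moves only by the shell command python3 -m jog 'ROWS' [OPENING] [FORCE]. ROWS is a JSON object whose key "plan" holds a list of rows, 1 to 8 of them, each of 6 numbers: dx, dy, dz in shares of the most that a row can go, 1 being 62.5 mm, then a rotation vector rx, ry, rz in a scale on which 1.0 is 360 degrees; each row shifts and turns the commanded pose from where the row before left it, along the tool's axes as they then stand; what a row does not reach is not made up. A row lasts 1/8 s, in which the tool goes at most 0.0625 m and 0.188 rad, less where a joint would pass 70% of its speed; a pose out of reach is approached as far as the arm can. OPENING is the opening from 0.0 (shut) to 1.0 (fully open), set as the command begins (- or left out keeps the last). The fingers move at their own pace and stop on an object; FORCE is the grip in N (left out, the last holds). Time passes only in rows, so rows that do not move let the fingers close. It prints the time, the measured TCP pose, the force, the opening and the grip force at its end. A shift or turn number past 1, either way, is cut back to 1. Input that does not fit is refused with a message, and nothing moves.
- manip.get_obs(): the state, without advancing time (a new reading comes with each control period).
- manip.grab_frame(name): name is "scene" or "side" or "wrist"; returns the picture (400x640x3 uint8, blue, green, red); there is no depth.
- manip.get_calibration(name): a dict with "fx", "fy", "cx", "cy" (pixels), "T" (4x4, takes a point from camera to world coordinates). Camera axes: x right, y up, looking along -z (the intrinsics and any distortion apply to the point x, -y, -z); pixel columns grow to the right and rows downward; lengths in m; the calibration is good to about 2 mm. A picture is of the moment at which its call begins: read the wrist's pose just before it. get_calibration takes no time and is no camera call; for the wrist camera it gives the pose at the moment of the call.
- manip.hand_in(): hands the job in; it is judged then, once.
Trained networks look in the newest picture that a camera, given by its name, has taken for a name from the list of things; names that differ only in an ending like _2 or _b are one class to them, and where a whole thing is asked for, a point or a joint stands for the part that bears it (a point fixed in the world has none). Each returns a list of dicts, best first, with "confidence" (0 to 1); they miss things now and then, are a little off and sometimes report something else, mostly with a low value. They report only what shows in the picture. A call takes as long as a camera call. They do not tell look-alikes from the thing itself.
- manip.boxes_of(label, camera): "centre" ([x, y, z] in m, in world coordinates, good to about 4 mm: the middle of the surface that is visible of it).
- manip.regions_of(label, camera): "mask" (400x640 bool, what is visible of it).
- manip.mark_of(label, camera): "centre" ([x, y, z] in m, in world coordinates, good to about 4 mm: a listed point, or the origin of a listed thing).
The state is a dict: "t": time; "qpos": joint angles; "joint_velocities": joint speeds; "joint_efforts": joint torques, N m; "eef_pos": TCP position; "orientation": TCP orientation; "wrist_force": force on the tool from outside, world axes, zero at the start; "wrist_torque": the same for the moment, N m; "width": opening from 0.0 (shut) to 1.0 (fully open); "finger_force": force on a finger pad.
Only numpy, scipy, OpenCV 4.12 (cv2) and the standard library are available. Lean on these libraries where they do the work, as an engineer would, in place of code of your own. Each camera call takes 0.05 s, during which the arm holds its last target. There are 200 camera calls.

### The job

Take the dark walnut block out of the rack, plug its tenon into the slot of the tenon gauge and press it down, without slamming, against the sprung plunger until its shoulders sit flush on the steel stop plate. Finish while still gripping the block and holding it still on the stop, pushing clearly harder than the spring but not hard: about 20 N in all; if let go, the spring lifts it. Leave the two pale blocks in their rack and do not knock over the glue bottle.

Things in the scene. Friction and masses are not known exactly. Their poses are not given: they have to be found in the camera images.
- walnut: dark walnut block. Upper body 70 x 32 x 44 mm (x, y, z), flat sides, beads on top to 55 mm; below it a tenon 30 (x) x 20 (y) mm, 30 long, end edges rounded 4 mm. Origin: middle of the shoulder face (underside of the upper body), z up. 0.09 to 0.14 kg. Fits either way round (half a turn). Starts upright in the rack, shoulders on its top; grip across y (32 mm)
- pale1: a pale ash block of the same shape and frame, standing in the rack
- pale2: another pale ash block, same shape and frame, standing in the rack
- rack: plywood rack 270 x 64 x 45 mm (x, y, z), fixed, origin mid underside; three pockets 34 x 24 mm along its x at -85, 0, +85 mm, loose on the tenons; the blocks' x runs along the rack's x. Which block is in which pocket varies; rack and gauge may swap sides
- gauge: tenon gauge, fixed: wooden body 120 x 100 x 60 mm (x, y, z), a steel foot at each x end (180 mm over the feet, 8 mm thick), origin mid underside; its slot's long side runs along x. On its -y face a red pointer sinks with the plunger past a white scale, to a green mark when home
- mouth (a point): middle of the slot in the gauge at the top face of the steel stop plate, 70 mm above the table; axes as the gauge. The slot is 32.5 (x) x 22.5 (y) mm with a 2 mm chamfer, open 70 mm down, a sprung plunger inside. The block's origin lies here when it is home
- stop_plate: steel stop plate 100 x 80 x 10 mm (x, y, z) on top of the gauge, the hard stop for the block's shoulders; origin at the middle of its underside, 60 mm above the table
- plunger (a joint): travel in m of the brass plunger (16 mm diameter) in the slot, 0 at rest with its top 16 mm below the stop plate's top, growing as it is pushed down; the spring pushes up with 4 N at 0 and 400 N/m more. It reads 0.014 (9.6 N) when the block is home; its own travel ends only at 0.020
- plunger_top (a point): middle of the plunger's top face
- glue: white glue bottle with orange cap, 56 mm across, 150 mm tall, standing behind; origin at the middle of its underside
Things that resemble listed ones, but are neither listed nor needed, are in the scene too. There is more than one size of the walnut; the one meant has the size given above.

How it is judged:
On the way, in this order (a step that is already met when the one before it is completed fails the run):
1. the walnut block is lifted clear of the rack (height (world z) of walnut above 0.085 m and contact force between walnut and the fingers above 1 N), for 0.1 s.
2. its tenon is in the gauge's slot, aligned and upright (horizontal distance between walnut and mouth below 0.004 m and angle between the x axis of walnut and the x axis of gauge, either way round below 0.09 rad and angle between walnut's own z axis and vertical below 0.07 rad and z of walnut in the frame of mouth below 0.02 m), for 0.1 s.
3. the shoulders are pressed home on the stop plate (z of walnut in the frame of mouth below 0.0015 m and value of joint plunger above 0.0125 m and contact force between walnut and stop_plate above 2 N), for 0.2 s.
At the end, for the whole second after the job is handed in: in the last second the fingers hold the walnut block still, upright, within 4 mm and 5 degrees of the slot, shoulders within 1.5 mm of the stop plate and on it with 2 to 30 N, plunger in over 12.5 mm; pale blocks within 20 mm of their start, glue bottle standing (all of step 3 and horizontal distance between walnut and mouth below 0.004 m and angle between the x axis of walnut and the x axis of gauge, either way round below 0.09 rad and angle between walnut's own z axis and vertical below 0.07 rad and z of walnut in the frame of mouth above -0.0025 m and contact force between walnut and stop_plate below 30 N and contact force between walnut and the fingers above 3 N and linear speed of walnut below 0.01 m/s and distance of each of pale1, pale2 from where it was at the start of the episode below 0.02 m and angle between glue's own z axis and vertical below 0.3 rad); the arm keeps its last pose, push and grip.
It fails at once if the block is slammed or forced onto the stop plate with more than 60 N (contact force between walnut and stop_plate above 60 N).
It fails at once if a pale block is moved more than 30 mm (distance of any of pale1, pale2 from where it was at the start of the episode above 0.03 m).
It fails at once if the glue bottle is knocked over (angle between glue's own z axis and vertical above 0.5 rad).
It also fails if it takes over 45 s, if anything falls off the work surface, if the arm or the gripper's body presses on something with over 40 N, if the wrist force passes 120 N, or if a joint passes its speed limit or range.

## Working session

There is one attempt and no reset: what is moved stays moved. The work goes in short steps, Python scripts to look and compute and a shell command to move; the robot and the scene stay as the last step left them, time stands still between calls to the robot, and variables do not carry over. Pictures are saved under pics/ and viewed, at most 10 in all, crops included, and the job is handed in when it is done.

```bash
mkdir -p pics; cat > h.py <<'E'
import numpy as np, cv2
from workcell import manip
def look(l,c,f='mark_of',n=4):
    for d in getattr(manip,f)(l,c)[:n]:
        print(c,f,l,np.round(d['centre'],4),round(d['confidence'],2))
def px(p,c):
    k=manip.get_calibration(c);q=np.linalg.inv(k['T'])@np.r_[p,1]
    x,y,z=q[0],-q[1],-q[2]
    return np.array([k['fx']*x/z+k['cx'],k['fy']*y/z+k['cy']])
def ray(u,v,c,zz):
    k=manip.get_calibration(c);d=np.array([(u-k['cx'])/k['fx'],-(v-k['cy'])/k['fy'],-1])
    d=k['T'][:3,:3]@d;o=k['T'][:3,3];return o+d*(zz-o[2])/d[2]
E
python3 - <<'E'
from h import *
print({k:v for k,v in manip.get_calibration('scene').items() if k!='T'})
for c in ['scene','side']:
    im=manip.grab_frame(c);cv2.imwrite(f'pics/{c}0.png',im)
    for l in ['walnut','pale1','rack','gauge','mouth','glue','stop_plate']: look(l,c)
E
```

```text
{'fx': 368.99776633754186, 'fy': 368.99776633754186, 'cx': 329.1262476406373, 'cy': 198.06448203971817}
scene mark_of walnut [ 0.6316 -0.2877  0.0435] 0.86
scene mark_of walnut [ 0.5044 -0.3085  0.0467] 0.77
scene mark_of pale1 [ 0.504  -0.2204  0.0426] 0.69
scene mark_of pale1 [ 0.5047 -0.1394  0.0441] 0.68
scene mark_of pale1 [0.5048 0.1861 0.0597] 0.66
scene mark_of pale1 [0.5074 0.1846 0.0722] 0.59
scene mark_of gauge [0.5027 0.1823 0.002 ] 0.81
scene mark_of gauge [ 0.7494  0.0452 -0.0022] 0.53
scene mark_of mouth [0.5077 0.1831 0.0711] 0.69
scene mark_of glue [ 7.507e-01  4.790e-02 -2.000e-04] 0.56
scene mark_of glue [ 0.5023 -0.1383  0.0444] 0.2
scene mark_of stop_plate [0.5044 0.1841 0.0621] 0.94
side mark_of walnut [ 0.6238 -0.2846  0.0379] 0.84
side mark_of walnut [ 0.5063 -0.3101  0.0441] 0.7
side mark_of pale1 [ 0.5007 -0.1386  0.0484] 0.84
side mark_of pale1 [ 0.5046 -0.2242  0.0443] 0.57
side mark_of pale1 [0.7532 0.0511 0.0015] 0.2
side mark_of rack [ 0.5084 -0.2239 -0.0011] 0.65
side mark_of rack [ 0.5063 -0.3088  0.046 ] 0.56
side mark_of gauge [ 0.5027  0.181  -0.0014] 0.7
side mark_of mouth [0.5048 0.1795 0.0695] 0.71
side mark_of glue [ 0.7499  0.0499 -0.0026] 0.92
side mark_of stop_plate [0.5028 0.1793 0.0613] 0.69
side mark_of stop_plate [ 0.5066 -0.2244 -0.0025] 0.36
```

View pics/scene0.png

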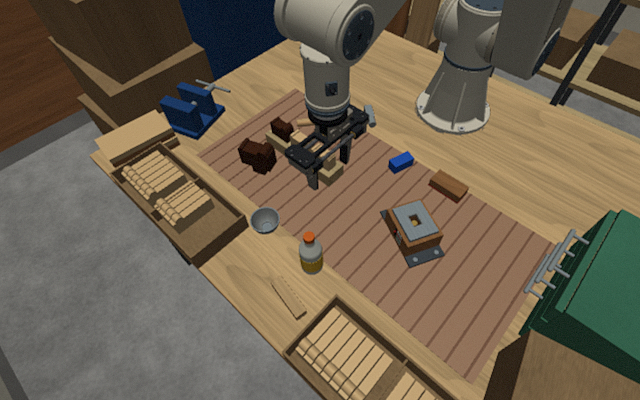

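View pics/side0.png

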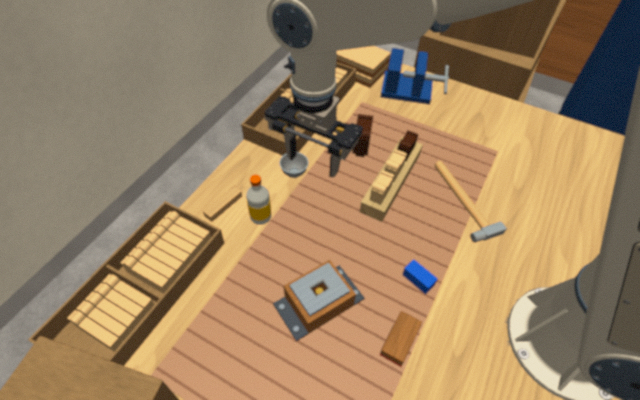

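Walnut candidates: the one standing free (scene ~258,155; side ~364,135) and the one in the rack's end pocket (scene ~282,128; side ~408,143). The second should be meant, because it stands in the rack next to the two pale blocks. I'll confirm with a crop.

```bash
python3 - <<'E'
from h import *
im=cv2.imread('pics/side0.png');cv2.imwrite('pics/crop1.png',cv2.resize(im[90:240,310:510],None,fx=4,fy=4,interpolation=cv2.INTER_CUBIC))
for c in ['scene','side']:
    manip.grab_frame(c)
    for l,z in [('stop_plate',.07),('rack',.045)]:
        for d in manip.regions_of(l,c)[:1]:
            ys,xs=np.nonzero(d['mask'])
            P=np.array([ray(u,v,c,z)[:2] for u,v in zip(xs,ys)],np.float32)
            print(c,l,round(d['confidence'],2),cv2.minAreaRect(P*1000),len(xs))
print(manip.get_obs()['orientation'])
E
```

```text
scene stop_plate 0.9 ((508.1435241699219, 185.0830841064453), (106.33116912841797, 87.36188507080078), 63.31233596801758) 1109
scene rack 0.95 ((519.0025634765625, -208.83645629882812), (86.26648712158203, 290.7419128417969), 2.0471384525299072) 645
side stop_plate 0.71 ((500.6703796386719, 184.17587280273438), (103.99995422363281, 87.26028442382812), 63.44750213623047) 1697
side rack 0.87 ((497.3677062988281, -205.73324584960938), (71.34370422363281, 298.8941955566406), 0.39112550020217896) 1085
[ 7.07125518e-01  7.07088043e-01 -1.58880161e-05 -2.48557783e-05]
```

View pics/crop1.png

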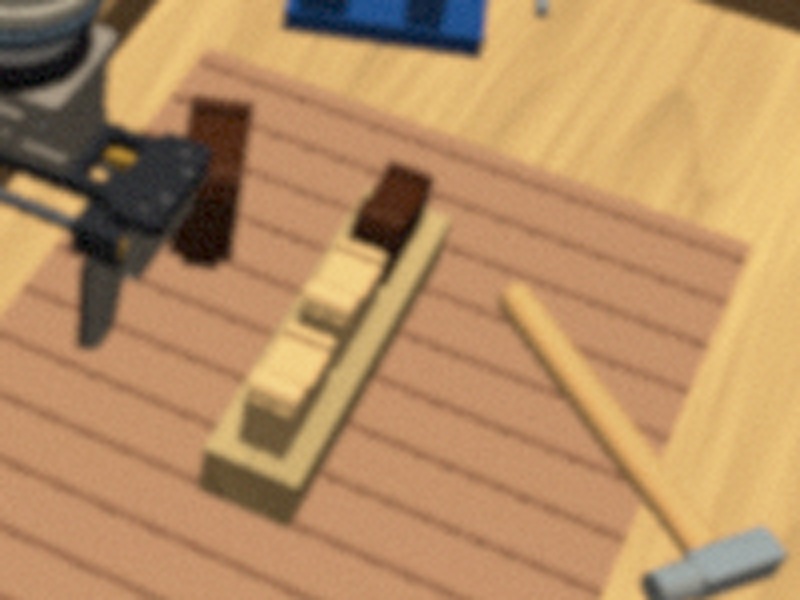

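Confirmed: the rack's walnut (crop ~395,205) is the one meant. The free-standing one is taller and not in the rack. Now I'll move above it.

Careful with the scale: shifts go in shares of 62.5 mm and turns go in shares of 360 degrees. That gives: -0.05 m is -0.8, -0.02 m is -0.32.

```bash
python3 -m jog '{"plan": [[-0.8, -0.32, 0, 0, 0, 0], [-0.8, -0.32, 0, 0, 0, 0], [-0.8, -0.32, 0, 0, 0, 0], [-0.8, -0.32, 0, 0, 0, 0], [-0.8, -0.32, 0, 0, 0, 0], [-0.8, -0.32, 0, 0, 0, 0], [-0.128, 0, 0, 0, 0, 0], [0, 0, 0, 0, 0, 0]]}' 0.7 20
python3 - <<'E'
from h import *
im=manip.grab_frame('wrist');cv2.imwrite('pics/w1.png',im)
for l in ['walnut','pale1','rack']: look(l,'wrist'); look(l,'wrist','boxes_of')
for c in ['scene','side']: manip.grab_frame(c);look('walnut',c);look('pale1',c)
E
```

```text
t: 2.1
eef_pos: [0.5051, -0.3081, 0.2145]
orientation: [0.708, 0.707, 0.0, -0.0]
wrist_force: [-0.5, 0.4, -0.6]
width: 0.699
finger_force: 0.0
wrist mark_of walnut [ 0.6243 -0.2853  0.0405] 0.79
wrist mark_of walnut [ 0.5056 -0.3081  0.0497] 0.58
wrist boxes_of walnut [ 0.6209 -0.2799  0.1033] 0.88
wrist boxes_of walnut [ 0.5014 -0.3024  0.0907] 0.58
wrist mark_of pale1 [ 0.5071 -0.2249  0.0481] 0.91
wrist mark_of pale1 [ 0.5052 -0.3091  0.0458] 0.69
wrist boxes_of pale1 [ 0.499  -0.1742  0.0864] 0.83
wrist boxes_of pale1 [ 0.5058 -0.2211  0.088 ] 0.56
wrist boxes_of rack [ 0.5061 -0.2412  0.0478] 0.83
scene mark_of walnut [ 0.5049 -0.3091  0.0477] 0.85
scene mark_of walnut [ 0.6305 -0.2888  0.0419] 0.55
scene mark_of pale1 [ 0.5049 -0.1393  0.044 ] 0.88
scene mark_of pale1 [ 0.5075 -0.223   0.0426] 0.7
side mark_of walnut [ 0.5065 -0.3081  0.0457] 0.86
side mark_of walnut [ 0.6272 -0.2825  0.0373] 0.64
side mark_of walnut [ 0.5033  0.1797 -0.001 ] 0.38
side mark_of walnut [0.5022 0.1778 0.0597] 0.16
side mark_of pale1 [ 0.5033 -0.223   0.0443] 0.54
```

View pics/w1.png

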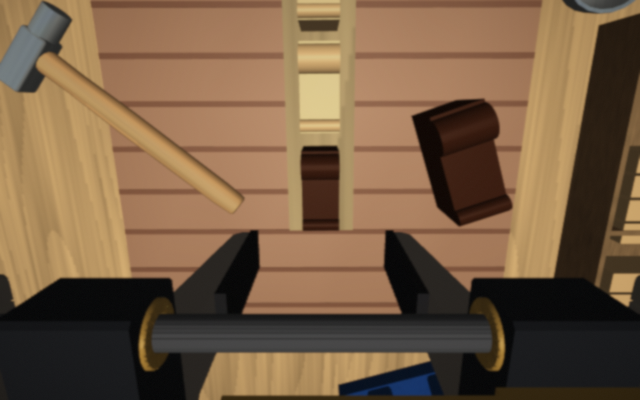

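The walnut in the rack is at (320,190), centred between the fingers at (255/387), and the rack edges run straight up the image, so yaw is aligned. Descending.

Converted, 0.04 m is 0.64, 0.03 m is 0.48.

```bash
python3 -m jog '{"plan": [[0, 0.008, 0.64, 0, 0, 0], [0, 0, 0.64, 0, 0, 0], [0, 0, 0.64, 0, 0, 0], [0, 0, 0.48, 0, 0, 0], [0, 0, 0.176, 0, 0, 0], [0, 0, 0, 0, 0, 0]]}' 0.7 && python3 -m jog '{"plan": [[0, 0, 0, 0, 0, 0], [0, 0, 0, 0, 0, 0], [0, 0, 0, 0, 0, 0], [0, 0, 0, 0, 0, 0], [0, 0, 0, 0, 0, 0]]}' 0.0 45
```

```text
t: 3.5
eef_pos: [0.5054, -0.308, 0.0535]
orientation: [0.707, 0.707, -0.0, -0.0]
wrist_force: [-1.1, -0.2, 0.2]
width: 0.699
finger_force: 0.0
t: 4.12
eef_pos: [0.5057, -0.3081, 0.0541]
orientation: [0.707, 0.707, 0.0, 0.0]
wrist_force: [-2.0, 1.3, 6.9]
width: 0.347
finger_force: 45.0
```

Converted, 0.06 m is 0.96, -0.05 m is -0.8.

```bash
python3 -m jog '{"plan": [[0, 0, -0.48, 0, 0, 0], [0, 0, -0.8, 0, 0, 0], [0, 0, -0.8, 0, 0, 0], [0.48, 0, 0, 0, 0, 0], [0.8, 0, 0, 0, 0, 0], [0.96, 0, 0, 0, 0, 0], [0.96, 0, 0, 0, 0, 0], [0.96, 0, 0, 0, 0, 0]]}' && python3 -m jog '{"plan": [[0.96, 0, 0, 0, 0, 0], [0.8, 0, 0, 0, 0, 0], [0.32, 0, 0, 0, 0, 0], [0, 0, 0, 0, 0, 0.0239], [0, 0, 0, 0, 0, 0.0255], [0, 0, 0, 0, 0, 0.0245], [0, 0, 0, 0, 0, 0], [0, 0, 0, 0, 0, 0]]}'
python3 - <<'E'
from h import *
im=manip.grab_frame('wrist');cv2.imwrite('pics/w2.png',im)
for l in ['mouth','stop_plate','gauge','walnut','plunger_top']: look(l,'wrist')
for d in manip.regions_of('stop_plate','wrist')[:1]:
    np.save('m.npy',d['mask']);ys,xs=np.nonzero(d['mask'])
    P=np.array([ray(u,v,'wrist',.07)[:2] for u,v in zip(xs,ys)],np.float32)
    print(d['confidence'],cv2.minAreaRect(P*1000),len(xs))
E
```

```text
t: 5.12
eef_pos: [0.5051, -0.0462, 0.1835]
orientation: [0.707, 0.707, 0.0, 0.0]
wrist_force: [0.6, -0.2, -1.7]
width: 0.346
finger_force: 45.0
t: 6.12
eef_pos: [0.5054, 0.082, 0.1835]
orientation: [0.85, 0.527, -0.0, -0.0]
wrist_force: [0.2, 0.2, -2.3]
width: 0.346
finger_force: 45.0
wrist mark_of mouth [0.5033 0.1846 0.0664] 0.59
wrist mark_of stop_plate [0.5043 0.1743 0.0542] 0.58
wrist mark_of gauge [5.019e-01 1.823e-01 3.000e-04] 0.61
wrist mark_of walnut [0.5062 0.0809 0.1761] 0.64
wrist mark_of plunger_top [0.4993 0.1778 0.0548] 0.69Traceback (most recent call last):
  File "<stdin>", line 6, in <module>
  File "h.py", line 11, in ray
    k=manip.get_calibration(c);d=np.array([(u-k['cx'])/k['fx'],-(v-k['cy'])/k['fy'],-1])
ValueError: time passes only in moves, steps and waits
```

View pics/w2.png

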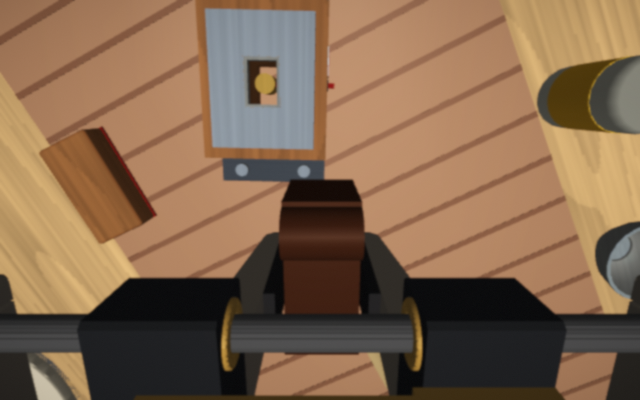

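The plate spans (205,10) to (314,150), the slot is at ~(263,82), and the held walnut is at (322,230). I'll fit the plate and slot from their colour.

```bash
cat >> h.py <<'E'
def fit(name,k,R=None):
    im=cv2.imread(name);b,g,r=[im[...,i].astype(int) for i in range(3)]
    m=((b-r>-5)&(b>100)&(b<220)).astype(np.uint8)
    n,L,S,C=cv2.connectedComponentsWithStats(m)
    m[:,:]=0
    i=max(range(1,n),key=lambda i:S[i,4]*(abs(C[i,0]-265)<80)*(C[i,1]<200));m[L==i]=255
    m=cv2.morphologyEx(m,cv2.MORPH_OPEN,np.ones((3,3)))
    def w(uv,z=.07):
        d=np.c_[(uv[:,0]-k['cx'])/k['fx'],-(uv[:,1]-k['cy'])/k['fy'],-np.ones(len(uv))]@k['T'][:3,:3].T
        o=k['T'][:3,3];return (o+d*((z-o[2])/d[:,2])[:,None])[:,:2]
    cs,h=cv2.findContours(m,cv2.RETR_CCOMP,cv2.CHAIN_APPROX_NONE)
    for c in sorted(cs,key=len)[::-1][:2]:
        print(len(c),np.round(cv2.minAreaRect((w(c[:,0].astype(float))*1000).astype(np.float32)),1) if 0 else cv2.minAreaRect((w(c[:,0].astype(float))*1000).astype(np.float32)))
    return w
E
python3 - <<'E'
from h import *
k=manip.get_calibration('wrist');print(k.keys(),k['T'].round(3).tolist())
w=fit('pics/w2.png',k)
for z in (.045+.13,):print(w(np.array([[290,180.],[353,180],[282,204],[363,204]]),.229))
E
```

```text
dict_keys(['fx', 'fy', 'cx', 'cy', 'T']) [[0.895, 0.432, 0.113, 0.537], [-0.447, 0.866, 0.226, 0.147], [0.0, -0.253, 0.968, 0.353], [0.0, 0.0, 0.0, 1.0]]
478 ((504.0936584472656, 182.72967529296875), (99.36055755615234, 79.23558044433594), 62.19247055053711)
158 ((503.9077453613281, 182.73802185058594), (36.886573791503906, 26.57091522216797), 63.223976135253906)
[[0.51557015 0.12866982]
 [0.53569729 0.11861786]
 [0.50881846 0.12210075]
 [0.53515418 0.10894789]]
```

Plate fit is 99.4×79.2 mm, so it checks out. Centre is (0.504, 0.1827), yaw ≈62.7°. Moving above the slot and partly down.

Converted, 0.03 m is 0.48, -0.0155 m is -0.248, 0.012 rad / 6.2832 = 0.0019.

```bash
python3 -m jog '{"plan": [[0.48, -0.248, 0, 0, 0, 0], [0.48, -0.248, 0, 0, 0, 0], [0.48, -0.2464, 0, 0, 0, 0.0019], [0, 0, 0, 0, 0, 0], [0, 0, 0.48, 0, 0, 0], [0, 0, 0.48, 0, 0, 0], [0, 0, 0.16, 0, 0, 0], [0, 0, 0, 0, 0, 0]]}'
python3 - <<'E'
from h import *
o=manip.get_obs();p=o['eef_pos'];print(p, p-np.array([.504,.1827,.0791]))
for c in ['scene','side','wrist']:
    im=manip.grab_frame(c);cv2.imwrite(f'pics/{c}3.png',im)
    look('walnut',c,n=2);look('mouth',c,n=1)
    if c=='side': cv2.imwrite('pics/c3.png',cv2.resize(im[210:350,250:390],(600,600),interpolation=cv2.INTER_CUBIC))
E
```

```text
t: 7.48
eef_pos: [0.5041, 0.1827, 0.1134]
orientation: [0.854, 0.52, -0.001, -0.0]
wrist_force: [-0.0, -0.0, -1.3]
width: 0.348
finger_force: 45.0
[0.50411034 0.18271249 0.11342214] [1.10341226e-04 1.24901098e-05 3.43221442e-02]
scene mark_of walnut [ 0.629  -0.2868  0.0404] 0.66
scene mark_of walnut [0.5045 0.1801 0.1095] 0.63
scene mark_of mouth [0.5058 0.1841 0.0725] 0.86
side mark_of walnut [0.5058 0.183  0.1063] 0.7
side mark_of mouth [0.5051 0.1784 0.0715] 0.73
wrist mark_of walnut [0.5087 0.1829 0.1064] 0.91
```

View pics/c3.png

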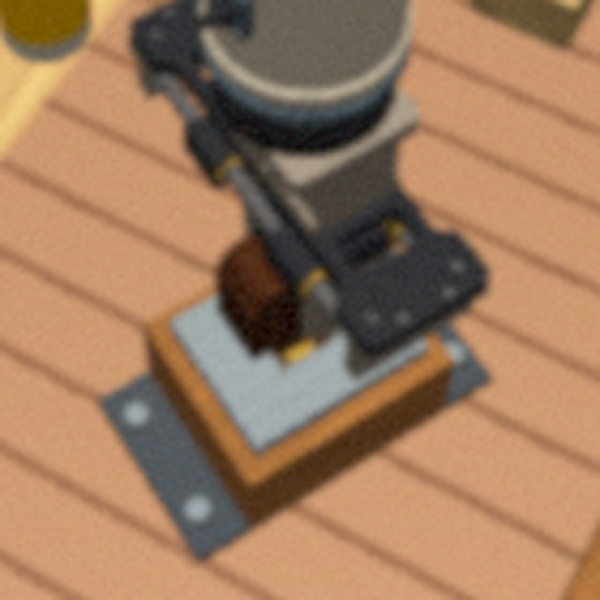

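The crop shows the block over the plate at (265,300), its tenon at (297,352) heading into the slot. Entering gently.

Converted, 0.004 m is 0.064.

```bash
python3 -m jog '{"plan": [[0, 0, 0.064, 0, 0, 0], [0, 0, 0.064, 0, 0, 0], [0, 0, 0.064, 0, 0, 0], [0, 0, 0, 0, 0, 0]]}'; python3 -m jog '{"plan": [[0, 0, 0.064, 0, 0, 0], [0, 0, 0.032, 0, 0, 0], [0, 0, 0, 0, 0, 0]]}'
```

```text
t: 8.43
eef_pos: [0.504, 0.1831, 0.1011]
orientation: [0.854, 0.52, -0.0, -0.0]
wrist_force: [0.1, -0.0, -1.7]
width: 0.345
finger_force: 45.0
t: 8.8
eef_pos: [0.5042, 0.1832, 0.0954]
orientation: [0.854, 0.52, -0.0, -0.0]
wrist_force: [-0.2, 0.4, -2.1]
width: 0.348
finger_force: 45.0
```

Converted, 0.003 m is 0.048, 0.002 m is 0.032.

```bash
python3 -m jog '{"plan": [[0, 0, 0.048, 0, 0, 0], [0, 0, 0.048, 0, 0, 0], [0, 0, 0.032, 0, 0, 0], [0, 0, 0, 0, 0, 0]]}' - 55; python3 -m jog '{"plan": [[0, 0, 0.032, 0, 0, 0], [0, 0, 0.032, 0, 0, 0], [0, 0, 0.016, 0, 0, 0], [0, 0, 0, 0, 0, 0], [0, 0, 0, 0, 0, 0]]}'
```

```text
t: 9.3
eef_pos: [0.5044, 0.1832, 0.0876]
orientation: [0.854, 0.52, 0.0, 0.0]
wrist_force: [-0.8, -2.1, 3.6]
width: 0.35
finger_force: 55.0
t: 9.93
eef_pos: [0.5044, 0.1832, 0.0828]
orientation: [0.854, 0.52, 0.0, 0.0]
wrist_force: [-1.1, -1.4, 5.7]
width: 0.346
finger_force: 55.0
```

Converted, 0.001 m is 0.016.

```bash
python3 -m jog '{"plan": [[0, 0, 0.016, 0, 0, 0], [0, 0, 0.016, 0, 0, 0], [0, 0, 0.016, 0, 0, 0], [0, 0, 0, 0, 0, 0], [0, 0, 0, 0, 0, 0]]}'; python3 -m jog '{"plan": [[0, 0, 0.008, 0, 0, 0], [0, 0, 0, 0, 0, 0], [0, 0, 0, 0, 0, 0]]}'
```

```text
t: 10.55
eef_pos: [0.5044, 0.1832, 0.0799]
orientation: [0.854, 0.52, 0.0, 0.0]
wrist_force: [-2.4, -1.5, 6.6]
width: 0.345
finger_force: 55.0
t: 10.92
eef_pos: [0.5044, 0.1832, 0.0795]
orientation: [0.854, 0.52, 0.0, 0.0]
wrist_force: [-1.4, -1.9, 7.6]
width: 0.344
finger_force: 55.0
```

Converted, 0.0005 m is 0.008.

```bash
for i in 1 2; do python3 -m jog '{"plan": [[0, 0, 0.008, 0, 0, 0], [0, 0, 0, 0, 0, 0], [0, 0, 0, 0, 0, 0]]}' | grep -E 'eef|wrist'; done
```

```text
eef_pos: [0.5044, 0.1832, 0.0791]
wrist_force: [-3.4, -2.8, 9.2]
eef_pos: [0.5044, 0.1832, 0.0791]
wrist_force: [-5.1, -2.9, 16.1]
```

Converted, 0.0002 m is 0.0032.

```bash
python3 -m jog '{"plan": [[0, 0, 0.0032, 0, 0, 0], [0, 0, 0, 0, 0, 0], [0, 0, 0, 0, 0, 0], [0, 0, 0, 0, 0, 0], [0, 0, 0, 0, 0, 0]]}'
python3 - <<'E'
from h import *
im=manip.grab_frame('scene');cv2.imwrite('pics/c4.png',cv2.resize(im[170:280,370:460],(655,600)[::1],interpolation=cv2.INTER_CUBIC))
look('walnut','scene');manip.grab_frame('side');look('walnut','side')
print(manip.get_obs()['wrist_force'])
E
```

```text
t: 12.3
eef_pos: [0.5044, 0.1833, 0.0791]
orientation: [0.854, 0.52, 0.0, 0.0]
wrist_force: [-5.3, -3.7, 18.0]
width: 0.344
finger_force: 55.0
scene mark_of walnut [ 0.6299 -0.2881  0.0447] 0.95
scene mark_of walnut [0.5041 0.1831 0.0727] 0.63
scene mark_of walnut [ 0.5032 -0.225   0.0006] 0.23
side mark_of walnut [0.5063 0.1818 0.072 ] 0.83
[-5.61504702 -2.6386975  18.31197786]
```

View pics/c4.png

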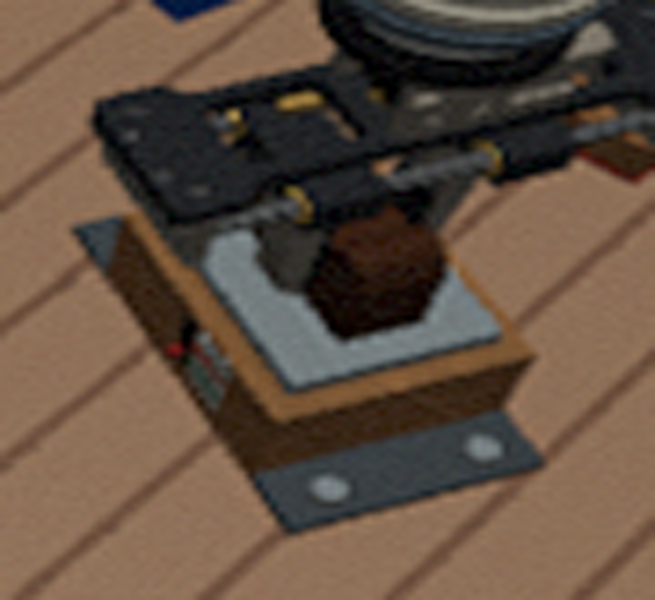

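The block sits on the plate at (345,335) with no gap visible; the pointer is too blurred to read. Height matches the prediction (TCP 0.0791). The force rose sharply there to about 20 N total, so about 10 N on the stop.

```bash
python3 -c "
from workcell import manip
print(manip.get_obs()['wrist_force'],manip.get_obs()['t']);print(manip.hand_in())"
```

```text
[-5.61504702 -2.6386975  18.31197786] 12.5
the job is handed in; nothing more can be done
None
```

I handed the job in at 12.5 s with the walnut block still gripped and pressed onto the stop plate at about 20 N in all; height and force show it home, but I couldn't read the pointer and no verdict came back.

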